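Drive a stuck rubber plug out of a clamped pipe stub

TASK

With the thicker of the two drifts in the wooden block, the one that just fits the bore, push the stuck rubber plug down out of the pipe stub held in the clamp stand, so that it drops into the dish below. Feel your way in and push gently: the clamp holds the pipe only lightly and not quite upright, and the pipe must not be shifted in the clamp. Then stand the drift back in its hole, down to its collar, and leave the thin drift and everything else where they stand.

Things in the scene. Friction and masses are not known exactly. Their poses are not given: they have to be found in the camera images.
- stand: grey pipe clamp stand, fixed; foot plate 104 x 164 x 12 mm. Origin on the cabinet top under the nominal pipe axis, z up. A steel column (22 mm thick, top at z = 135 mm) stands 80 mm to its +y side; an arm from it carries a rubber-lined split collar (47 mm outside, z = 82 to 108 mm, bolted ears reaching to y = -41 mm) round the pipe.
- clamp_axis (a point): centre of the clamp's collar, 95 mm up, on the nominal pipe axis. The pipe was set in by hand and has no measured pose: its axis passes within 3 mm of this point in x and in y and leans about 3.5 degrees, direction unknown. Its lower end is 63 to 69 mm and its mouth (upper end) 127 to 133 mm above the cabinet top.
- pipe (a joint): steel pipe stub, nearly upright, 28 mm outside, bore 20 mm right through, 64 mm long, threaded ends. Value: how far it has slid down through the clamp, m (0 at the start, negative is up). It stays put up to about 14 N downward (18 N upward), then slides; pressing on its rim, rubbing in its bore and the push on the stuck plug all count.
- plug: black rubber plug, 18 mm thick (20 mm over four ribs), 22 mm long, stuck in the pipe with its top 16 to 30 mm below the mouth, perhaps cocked. Origin at the centre of its lower end. Pushing it takes about 6 to 12 N all the way; it drops when its ribs leave the pipe: the drift's nose is then 0 to 8 mm above the pipe's lower end.
- plug_mid (a point): middle of the plug
- dish: shallow round aluminium dish, 92 mm across the rim, 24 mm high, inner floor 3 mm up, loose on the stand's foot plate under the pipe; origin at the centre of its underside
- block: wooden block 70 x 140 x 82 mm, fixed, with two upright through-holes 21 mm wide, 34 mm either side of its middle along its y axis; origin at the centre of its underside
- block_hole0 (a point): centre of the mouth of the hole on the block's -y side, 82 mm above the cabinet top
- block_hole1 (a point): centre of the mouth of the hole on the block's +y side, 82 mm above the cabinet top
- drift: thick steel drift, 0.30 kg, standing nose down in either hole of the block. Origin at the centre of its nose, z up along it. Shank 18 mm thick, 76 mm long, 1 mm chamfer at the nose; then a collar 32 mm wide (z = 76 to 82 mm) that rests on the block; then a round knurled handle 22 mm thick (z = 82 to 138 mm).
- thin_drift: a smaller drift in the other hole, not to be used: shank 11 mm thick, collar 29 mm wide, handle only 14 mm thick and shorter (z = 82 to 122 mm)
- glue_bottle: white glue bottle with orange spout, 54 x 54 x 115, back left (mm); origin under its middle
- nail_jar: clear jar of nails with grey lid, 70 x 70 x 85, back left (mm); origin under its middle
- torch: black hand torch lying down, 52 x 193 x 52, back middle (mm); origin under its middle
- tape_measure: yellow tape measure, 72 x 80 x 30, back middle (mm); origin under its middle
- tin_box: grey tin box, 139 x 84 x 62, back right (mm); origin under its middle
- stain_tin: small brown tin of wood stain, 72 x 72 x 64, back right corner (mm); origin under its middle
- wedge: wood offcut lying down, 40 x 135 x 22, front left (mm); origin under its middle
- screwdriver: screwdriver with dark red handle lying down, 26 x 205 x 29, right edge (mm); origin under its middle
There are look-alikes about, which are no part of the job. What is shaped like the drift but purple is not meant.

How it is judged:
By the outcome, as a careful person would: the job done as asked, in the order asked, and still so for the second after the job is handed in, with the robot touching nothing.
It also fails if it takes over 72 s, if anything falls off the work surface, if the arm or the gripper's body presses on something with over 40 N, if the wrist force passes 120 N, or if a joint passes its speed limit or range.

ROBOT

A 6-joint arm with a two-finger parallel gripper is mounted at the origin on a cart in front of the work surface, level with it; the furniture and walls round the work are solid. World frame = base frame: x ahead of the robot, y to its left, z up, the work surface at z = 0. Lengths are in m, angles in rad, forces in N, time in s.
With the tool pointing down it reaches from about 0.275 to 1 m from the base axis. Payload 8.4 kg.
Tool frame: the origin (TCP) lies at the very end of the fingers, on their centre line; the grasp point (between the pads) lies r.hold_point_z behind it (r.hold_point_z is the distance from the TCP to the grasp point, in m); z points along the fingers, y is the direction in which the jaws open and shut (so a half turn about z gives the same grasp; the last joint's range is limited). The gripper opens to 85 mm and grips with 20 to 120 N. Pads are 22 mm wide; open, the fingers measure 114 mm over their backs; the gripper's body (76 mm by 85 mm) begins 54 mm behind the grasp point. The pads swing forward as they close: fully open they stand 13 mm farther back than shut.
Start: joints at [1.304, 0.353, 1.633, -0, 1.155, -0.002], TCP at [0.164, 0.603, 0.231] pointing down, gripper open.
Joint ranges: [-2.63, 2.63], [-0.92, 2.1], [0.06, 2.66], [-1.3, 4.44], [0, 2.69], [-3.02, 3.02]. Speed limits (rad/s): [2.22, 2.22, 2.79, 3.14, 3.14, 3.14].

INTERFACE

Orientations are given as a 3x3 rotation matrix whose columns are the frame's x, y, z axes.
In Python, from plant import r, vision gives the robot as it stands.
- The arm moves only by the tool carry_out, never from a script. Its argument "increments" is a list of rows, each a list of 3 entries, a list of its own where there are three numbers: the shift along the tool's x, y, z in m, then the turn, a rotation vector about the tool's x, y, z in degrees, then the opening in per cent of the stroke, from 0 (shut) to 100 (fully open). A call has 1 to 12 rows; each row is the pose to reach, as a shift and turn from the pose measured when the call began, along the tool's axes at that moment; what a row does not reach only later rows make up. A row lasts 1/8 s, in which the tool goes at most 62.5 mm and 10.7 degrees, less where a joint would pass 70% of its speed; a pose out of reach is approached as far as the arm can. A call with a gripper value outside its range is refused whole. The fingers move at their own pace and stop on an object; "force" is the grip in N (left out, the last holds). Time passes only in rows, so rows that repeat a pose let the fingers close. It gives the time, the measured TCP pose, the force and the opening at its end, in the units of the state.
- r.observe(): the state, without advancing time (a new reading comes with each control period).
- vision.read_camera(name): name is "scene" or "top" or "wrist"; returns (picture, depth): 480x640x3 uint8, red, green, blue; 480x640 float32, m along the optical axis (not along the pixel's ray), 0 where there is no reading.
- vision.calibration(name): a dict with "fx", "fy", "cx", "cy" (pixels), "cam_to_world" (4x4, takes a point from camera to world coordinates). Camera axes: x right, y down, z forward; pixel columns grow to the right and rows downward; lengths in m; the calibration is good to about 2 mm. A picture is of the moment at which its call begins: read the wrist's pose just before it. calibration takes no time and is no camera call; for the wrist camera it gives the pose at the moment of the call.
- r.hand_in(): hands the job in, once; it reports no verdict.
Trained networks look in the newest picture that a camera, given by its name, has taken for a name from the list of things; names that differ only in an ending like _2 or _b are one class to them, and where a whole thing is asked for, a point or a joint stands for the part that bears it (a point fixed in the world has none). Each returns a list of dicts, best first, with "confidence" (0 to 1); they miss things now and then, are a little off and sometimes report something else, mostly with a low value. They report only what shows in the picture. A call takes as long as a camera call. They do not tell look-alikes from the thing itself.
- vision.spot_in(target, camera): "at" ([x, y, z] in m, in the coordinates of the camera as it stood for that picture, good to about 4 mm: the middle of the surface that is visible of it).
- vision.outline_of(target, camera): "region" (480x640 bool, what is visible of it).
- vision.pinpoint(target, camera): "at" ([x, y, z] in m, in the coordinates of the camera as it stood for that picture, good to about 4 mm: a listed point, or the origin of a listed thing).
The state is a dict: "clock": time; "joint_positions": joint angles; "joint_vel": joint speeds; "tau": joint torques, N m; "eef_pos": TCP position; "tcp_rot": TCP orientation; "contact_force": force on the tool from outside, world axes, zero at the start; "wrist_torque": the same for the moment, N m; "finger_gap": finger opening in m.
Only numpy, scipy, OpenCV 4.12 (cv2) and the standard library are available. Lean on these libraries where they do the work, as an engineer would, in place of code of your own. Each camera call takes 0.05 s, during which the arm holds its last target. There are 200 camera calls.

## Working session

There is one attempt and no reset: what is moved stays moved. The work goes in short steps, Python scripts to look and compute and a tool call to move; the robot and the scene stay as the last step left them, time stands still between calls to the robot, and variables do not carry over. Pictures are saved under pics/ and viewed, about 8 in all and at most 12, crops included, and the job is handed in when it is done.

Besides the shell and the picture viewer there is one more tool, called after "Call:" in YAML: its name, and indented under it one key for each argument. carry_out: Moves the arm, as the interface text tells. Its arguments: {"type":"object","properties":{"increments":{"type":"array","items":{"type":"array"}},"force":{"type":"number"}},"required":["increments"]}

```bash
mkdir -p pics; ls; cat > h.py <<'E'
from plant import r, vision
import numpy as np, cv2
def snap(c,fn=None):
    cal=vision.calibration(c); p,d=vision.read_camera(c)
    if fn: cv2.imwrite('pics/'+fn,p[:,:,::-1])
    return p,d,cal
def cloud(d,cal):
    v,u=np.mgrid[:480,:640]
    P=np.stack([(u-cal['cx'])/cal['fx']*d,(v-cal['cy'])/cal['fy']*d,d],-1)
    T=np.array(cal['cam_to_world']); return P@T[:3,:3].T+T[:3,3]
def w(cal,a): T=np.array(cal['cam_to_world']); return T[:3,:3]@np.array(a)+T[:3,3]
def px(cal,P):
    T=np.linalg.inv(np.array(cal['cam_to_world'])); q=T[:3,:3]@np.array(P)+T[:3,3]
    return np.array([q[0]/q[2]*cal['fx']+cal['cx'],q[1]/q[2]*cal['fy']+cal['cy']])
E
python3 - <<'E'
from h import *
np.set_printoptions(precision=4,suppress=True)
o=r.observe(); print(r.hold_point_z,o)
for c in ('scene','top'):
    p,d,cal=snap(c,c+'0.png'); print(c,cal['fx'],np.array(cal['cam_to_world']))
    for n in ('clamp_axis','block_hole0','block_hole1','block','stand','dish','drift','thin_drift'):
        print(n,[(round(x['confidence'],2),w(cal,x['at']),px(cal,w(cal,x['at'])).round()) for x in vision.pinpoint(n,c)[:3]])
a=cv2.imread('pics/scene0.png'); b=cv2.imread('pics/top0.png')
E
```

```text
pics
0.0187 {'clock': 0.0, 'joint_positions': array([ 1.3036,  0.3537,  1.6341,  0.    ,  1.1552, -0.0024]), 'joint_vel': array([-0.0011, -0.0003, -0.0008,  0.0011,  0.0005, -0.0017]), 'tau': array([ -0.0013, -60.5246, -34.2068,   0.0001,   0.009 ,  -0.    ]), 'eef_pos': array([0.1634, 0.6028, 0.2306]), 'tcp_rot': array([[-0.9652,  0.2617, -0.0004],
       [ 0.2617,  0.9652, -0.0013],
       [ 0.    , -0.0014, -1.    ]]), 'contact_force': array([-0.0162, -0.3887, -0.1787]), 'wrist_torque': array([ 0.0652, -0.0167,  0.0311]), 'finger_gap': 0.08577550885193219}
scene 478.7424163506968 [[ 0.7587 -0.4979  0.42    0.0428]
 [-0.6513 -0.5913  0.4755 -0.5571]
 [ 0.0116 -0.6344 -0.7729  0.9028]
 [ 0.      0.      0.      1.    ]]
clamp_axis [(0.78, array([0.455 , 0.0586, 0.0953]), array([269., 220.]))]
block_hole0 [(0.81, array([ 0.4308, -0.1867,  0.0842]), array([334., 298.])), (0.77, array([ 0.4247, -0.2506,  0.0807]), array([353., 322.]))]
block_hole1 [(0.81, array([ 0.4308, -0.1867,  0.0842]), array([334., 298.])), (0.77, array([ 0.4247, -0.2506,  0.0807]), array([353., 322.]))]
block [(0
[... 920 characters left out ...]
 array([392., 272.])), (0.55, array([ 0.4321, -0.1893,  0.0816]), array([366., 270.]))]
block [(0.6, array([0.4644, 0.0622, 0.0097]), array([268., 268.])), (0.58, array([ 0.4305, -0.2185,  0.0012]), array([374., 275.]))]
stand [(0.7, array([ 0.4577,  0.062 , -0.0025]), array([269., 271.])), (0.62, array([0.4591, 0.0607, 0.0946]), array([265., 264.]))]
dish [(0.69, array([0.4619, 0.0627, 0.0089]), array([268., 268.]))]
drift [(0.67, array([ 0.4203, -0.2513,  0.0088]), array([387., 277.])), (0.58, array([ 0.425 , -0.3453,  0.001 ]), array([422., 274.]))]
thin_drift [(0.65, array([ 0.4323, -0.1869,  0.006 ]), array([362., 274.])), (0.34, array([ 0.4213, -0.2549,  0.0805]), array([392., 273.]))]
```

View pics/scene0.png

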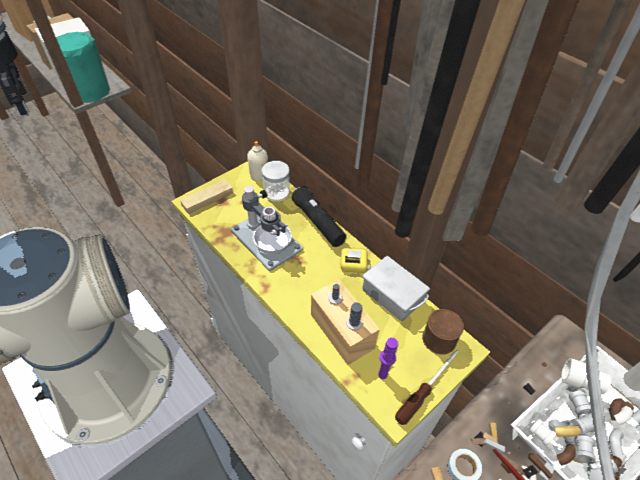

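```bash
python3 - <<'E'
import cv2,numpy as np
a=cv2.imread('pics/scene0.png')[170:400,220:480]; b=cv2.imread('pics/top0.png')[210:330,210:450]
cv2.imwrite('pics/c1.png',np.vstack([cv2.resize(b,(680,340),interpolation=2),]))
cv2.imwrite('pics/c2.png',cv2.resize(a,(678,600),interpolation=2))
E
```

```text
(no output)
```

View pics/c2.png

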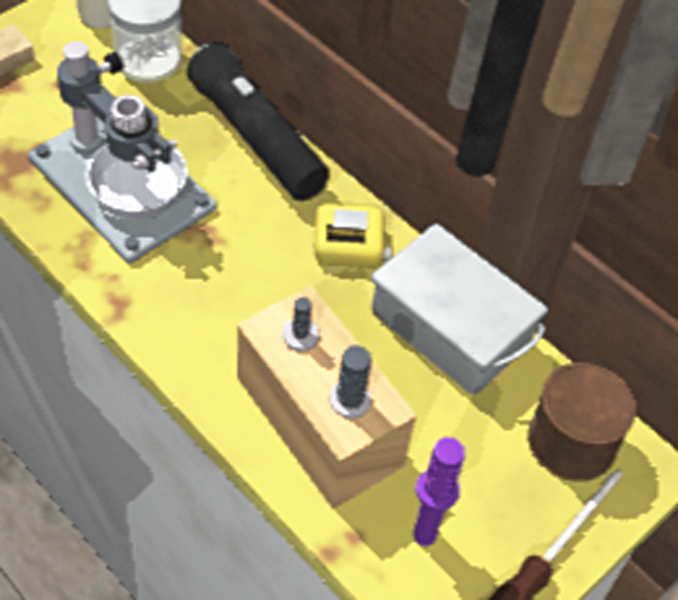

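Candidates in the scene image: the dark thick handle in the block at (354,318), the dark thin one at (336,295), and a purple one at (388,358). The thick dark one in the −y hole fits: it's in the block, with the larger handle and collar. Purple is excluded. Next I'll look at the pipe from closer.

```bash
cat >> h.py <<'E'
from scipy.spatial.transform import Rotation as R
def go(pos,rot):
    o=r.observe(); Rt=np.array(o['tcp_rot']); 
    print('shift',(Rt.T@(np.array(pos)-o['eef_pos'])).round(4),'turn',np.degrees(R.from_matrix(Rt.T@rot).as_rotvec()).round(2),'t',o['clock'])
def down(yaw): # tool y axis at world angle yaw(deg), z down
    c,s=np.cos(np.radians(yaw)),np.sin(np.radians(yaw)); y=np.array([c,s,0]); z=np.array([0,0,-1.]); return np.stack([np.cross(y,z),y,z],1)
E
python3 - <<'E'
from h import *
np.set_printoptions(precision=4,suppress=True)
o=r.observe(); cal=vision.calibration('wrist'); T=np.array(cal['cam_to_world']); Rt=np.array(o['tcp_rot'])
print('cam in tool',Rt.T@(T[:3,3]-o['eef_pos']),'\n',Rt.T@T[:3,:3],cal['fx'])
for yaw in (75,90,45): go([0.457,0.06,0.30],down(yaw))
# block & drift from top/scene clouds
for c in('scene','top'):
    p,d,cal=snap(c); X=cloud(d,cal)
    for n,zl in (('drift',(0.09,0.16)),('block',(0.07,0.095))):
        for k in vision.outline_of(n,c)[:3]:
            m=k['region']&(d>0)&(X[...,2]>zl[0])&(X[...,2]<zl[1]); 
            if m.sum()>5:
                q=X[m]; print(c,n,round(k['confidence'],2),m.sum(),q.mean(0),q.min(0),q.max(0),(cv2.minAreaRect((q[:,:2]*1000).astype(np.float32))))
E
```

```text
cam in tool [ 0.0691 -0.0011 -0.142 ] 
 [[-0.0001 -0.9631 -0.2692]
 [ 1.     -0.0002  0.0003]
 [-0.0003 -0.2692  0.9631]] 367.4194474079677
shift [-0.4254 -0.4475 -0.0687] turn [ 0.   -0.   -0.17] t 0.9
shift [-0.4254 -0.4475 -0.0687] turn [  0.    -0.   -15.17] t 0.9
shift [-0.4254 -0.4475 -0.0687] turn [ 0.   -0.   29.83] t 0.9
scene drift 0.96 254 [ 0.418  -0.3495  0.1231] [ 0.4103 -0.358   0.0905] [ 0.4322 -0.3369  0.1411] ((421.4378356933594, -347.984619140625), (20.61578941345215, 22.195777893066406), 80.96389770507812)
scene drift 0.6 257 [ 0.4184 -0.2581  0.1253] [ 0.4111 -0.2664  0.0901] [ 0.4323 -0.2427  0.1466] ((421.6273498535156, -254.5626220703125), (23.422353744506836, 20.915599822998047), 86.22167205810547)
scene block 0.56 1743 [ 0.421  -0.2281  0.0812] [ 0.3836 -0.2959  0.0701] [ 0.4732 -0.1476  0.0892] ((427.8165588378906, -221.861572265625), (141.11529541015625, 71.55876922607422), 81.83199310302734)
top drift 0.71 106 [ 0.4217 -0.2503  0.1317] [ 0.4095 -0.2646  0.0901] [ 0.4338 -0.2418  0.1494] ((421.37115478515625, -252.97422790527344), (24.50553321838379, 20.87713050842285), 23.395627975463867)
top drift 0.6 103 [ 0.4216 -0.3416  0.1258] [ 0.4126 -0.3537  0.0903] [ 0.4339 -0.3336  0.1419] ((422.7466125488281, -343.8827209472656), (20.629863739013672, 19.56146240234375), 76.0544662475586)
top block 0.73 1259 [ 0.4275 -0.2172  0.0812] [ 0.3852 -0.2915  0.0703] [ 0.4725 -0.1471  0.0885] ((428.811279296875, -219.4293670654297), (139.9763946533203, 69.95214080810547), 81.61373138427734)
```

Call:
carry_out:
  increments:
    - [[-0.05,-0.052,0],[0,0,0],100]
    - [[-0.095,-0.1,0],[0,0,0],100]
    - [[-0.14,-0.15,0],[0,0,0],100]
    - [[-0.185,-0.195,0],[0,0,0],100]
    - [[-0.23,-0.24,0],[0,0,0],100]
    - [[-0.275,-0.29,0],[0,0,0],100]
    - [[-0.32,-0.335,0],[0,0,0],100]
    - [[-0.365,-0.385,0],[0,0,0],100]
    - [[-0.41,-0.43,0.015],[0,0,0],100]
    - [[-0.425,-0.4475,0.035],[0,0,0],100]
    - [[-0.425,-0.4475,0.04],[0,0,0],100]
    - [[-0.425,-0.4475,0.04],[0,0,0],100]

```text
clock: 2.7
eef_pos: [0.4562, 0.0601, 0.191]
tcp_rot: [[-0.965, 0.263, -0.001], [0.263, 0.965, 0.0], [0.001, -0.0, -1.0]]
contact_force: [0.5, 0.4, 0.4]
finger_gap: 0.0851
```

```bash
cat > m.py <<'E'
from h import *
import sys
np.set_printoptions(precision=4,suppress=True)
tag=sys.argv[1]
Xs=[]
for i in range(3):
    p,d,cal=snap('wrist',f'w{tag}.png'); Xs.append(cloud(d,cal))
np.savez(f'w{tag}.npz',X=np.array(Xs),p=p,T=cal['cam_to_world'])
for n in('clamp_axis','plug_mid'):
    print(n,[(round(x['confidence'],2),w(cal,x['at'])) for x in vision.pinpoint(n,'wrist')[:2]])
print('px clamp',px(cal,[.457,.06,.13]), 'noise',np.std([x[...,2] for x in Xs],0)[200:280,280:360].mean())
E
python3 m.py a; python3 -c "
from h import *; print(r.observe()['eef_pos'],r.observe()['clock'])"
```

```text
clamp_axis [(0.93, array([0.4569, 0.0623, 0.0993])), (0.7, array([ 0.457 ,  0.0606, -0.0017]))]
plug_mid [(0.79, array([0.4535, 0.0596, 0.0968]))]
px clamp [317.0144 258.5759] noise 0.003341573416596419
[0.45662101 0.06113838 0.19186293] 2.95
```

View pics/wa.png

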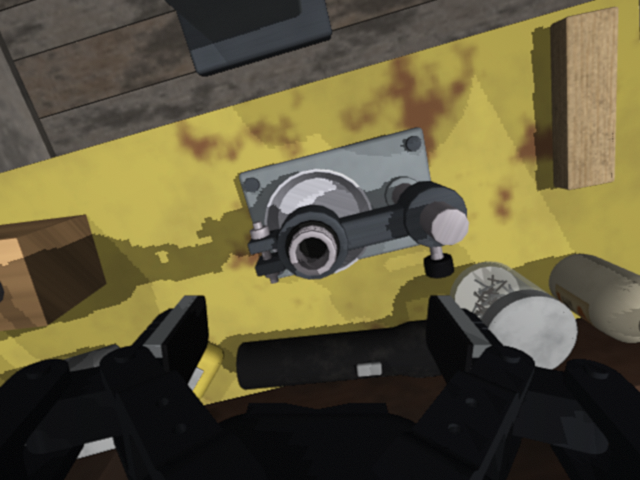

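The wrist picture shows the pipe mouth at about (313,250) with the black plug inside. The column is at (450,225), the collar ears at (265,255). I'll fit the rim plane and the outer wall from depth.

```bash
cat > fit.py <<'E'
from h import *
import sys
from scipy.optimize import least_squares
np.set_printoptions(precision=4,suppress=True)
for tag in sys.argv[1:]:
    f=np.load(f'w{tag}.npz'); p=f['p']; X=np.median(f['X'],0); T=f['T']
    q=X[(np.hypot(X[...,0]-.457,X[...,1]-.06)<.025)&(X[...,2]>.11)&(X[...,2]<.14)]
    print(tag,len(q),'z hist',np.histogram(q[:,2],bins=np.arange(.11,.141,.002))[0])
    z=np.percentile(q[:,2],60)
    # rim plane, robust
    s=q[q[:,2]>.12]
    A=lambda s:np.c_[s[:,:2]-[.457,.06],np.ones(len(s))]
    c=np.array([0,0,np.median(s[:,2])])
    for _ in range(30):
        m=np.abs(s[:,2]-A(s)@c)<.002; c=np.linalg.lstsq(A(s[m]),s[m,2],rcond=None)[0]
    print('plane n',m.sum(),'lean deg x,y',np.degrees(-c[:2]),'z',c[2],'res',np.std(s[m,2]-A(s[m])@c), 'centroid',s[m].mean(0),'minrect',cv2.minEnclosingCircle((s[m][:,:2]*1000).astype(np.float32)))
    cal=vision.calibration('wrist');cal['cam_to_world']=T
    u,v=px(cal,[.457,.06,.13]).astype(int)
    cv2.imwrite(f'pics/crop{tag}.png',cv2.resize(p[v-50:v+50,u-60:u+60,::-1],(720,600),interpolation=2))
E
python3 fit.py a
```

```text
a 1347 z hist [ 71  44  52  56  61  61  80 134 624 164   0   0   0   0   0]
plane n 848 lean deg x,y [-3.5593 -0.1896] z 0.12748448759242706 res 0.0006457170283600912 centroid [0.4535 0.0579 0.1273] minrect ((454.032958984375, 57.66075897216797), 14.108417510986328)
```

View pics/cropa.png

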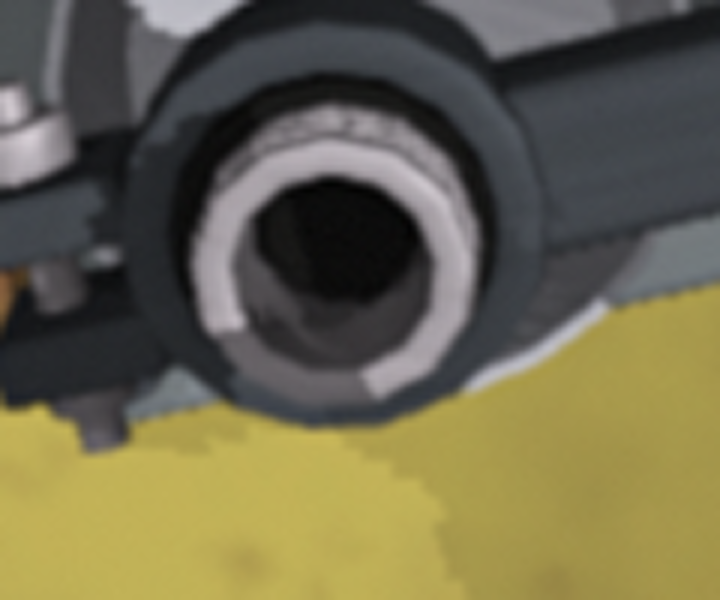

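Call:
carry_out:
  increments:
    - [[0,0,0],[0,0,10],100]
    - [[0,0,0],[0,0,20],100]
    - [[0,0,0],[0,0,30],100]
    - [[0,0,0],[0,0,40],100]
    - [[0,0,0],[0,0,50],100]
    - [[0,0,0],[0,0,60],100]
    - [[0,0,0],[0,0,70],100]
    - [[0,0,0],[0,0,80],100]
    - [[0,0,0],[0,0,83],100]
    - [[0,0,0],[0,0,83],100]

```text
clock: 4.2
eef_pos: [0.4566, 0.0618, 0.1922]
tcp_rot: [[0.138, 0.99, 0.002], [0.99, -0.138, 0.0], [0.001, 0.002, -1.0]]
contact_force: [0.1, 0.3, -0.9]
finger_gap: 0.0852
```

```bash
python3 m.py b; python3 fit.py b; python3 -c "
from h import *; go([.423,-.2545,.19],down(-8.3))"
```

```text
clamp_axis [(0.94, array([0.4558, 0.0585, 0.1   ]))]
plug_mid [(0.77, array([0.4564, 0.0585, 0.0954]))]
px clamp [319.4769 256.7841] noise 0.002144178943375826
b 1453 z hist [ 86  52  76  73  74  82  94 144 571 201   0   0   0   0   0]
plane n 810 lean deg x,y [-3.4999 -0.2555] z 0.12758025425549607 res 0.0005956526539624003 centroid [0.4539 0.0584 0.1274] minrect ((453.9560852050781, 57.85191345214844), 14.00159740447998)
shift [-0.3174  0.0106  0.0019] turn [ 0.07 -0.02  0.3 ] t 4.45
```

Call:
carry_out:
  increments:
    - [[-0.055,0.002,0],[0,0,0],100]
    - [[-0.11,0.004,0],[0,0,0],100]
    - [[-0.165,0.006,0],[0,0,0],100]
    - [[-0.22,0.008,0],[0,0,0],100]
    - [[-0.275,0.0095,0],[0,0,0],100]
    - [[-0.317,0.0106,-0.01],[0,0,0],100]
    - [[-0.317,0.0106,-0.02],[0,0,0],100]
    - [[-0.317,0.0106,-0.02],[0,0,0],100]

```text
clock: 5.45
eef_pos: [0.4232, -0.254, 0.2124]
tcp_rot: [[0.14, 0.99, 0.002], [0.99, -0.14, 0.0], [0.0, 0.002, -1.0]]
contact_force: [-0.8, 0.2, -0.3]
finger_gap: 0.0849
```

```bash
cat > md.py <<'E'
from h import *
np.set_printoptions(precision=4,suppress=True)
Xs=[]
for i in range(3):
    p,d,cal=snap('wrist','wd.png'); Xs.append(cloud(d,cal))
X=np.median(Xs,0)
C=np.array([.423,-.2545])
q=X[(np.hypot(*(X[...,:2]-C).transpose(2,0,1))<.022)]
print(np.histogram(q[:,2],bins=np.arange(.07,.16,.005)))
for zl in((.138,.152),(.083,.095),(.095,.138)):
    s=q[(q[:,2]>zl[0])&(q[:,2]<zl[1])]
    print(zl,len(s),'z',np.median(s[:,2]),'mean',s.mean(0),cv2.minEnclosingCircle((s[:,:2]*1000).astype(np.float32)))
s=X[(X[...,2]>.076)&(X[...,2]<.086)&(np.abs(X[...,0]-.428)<.06)&(np.abs(X[...,1]+.22)<.1)]
print('block',len(s),cv2.minAreaRect((s[:,:2]*1000).astype(np.float32)),np.median(s[:,2]))
E
python3 md.py; python3 -c "
from h import *; o=r.observe(); print(o['eef_pos'],o['contact_force'],o['joint_positions'])"
```

```text
(array([  0,   1, 985, 486,  33,  37,  49,  45,  52,  60,  57,  63,  83,
        70, 952,   0,   0]), array([0.07 , 0.075, 0.08 , 0.085, 0.09 , 0.095, 0.1  , 0.105, 0.11 ,
       0.115, 0.12 , 0.125, 0.13 , 0.135, 0.14 , 0.145, 0.15 , 0.155]))
(0.138, 0.152) 984 z 0.1432739744639855 mean [ 0.4215 -0.254   0.1431] ((421.4327697753906, -254.7919921875), 10.845345497131348)
(0.083, 0.095) 538 z 0.08739371821524736 mean [ 0.4224 -0.2478  0.0876] ((421.3581848144531, -254.68580627441406), 15.84288215637207)
(0.095, 0.138) 484 z 0.11978752215824873 mean [ 0.4225 -0.2464  0.1189] ((421.4280090332031, -252.72940063476562), 10.917256355285645)
block 14838 ((426.4078674316406, -221.9273681640625), (140.64016723632812, 70.15245819091797), 81.77291107177734) 0.08146465248557022
[ 0.42290938 -0.25295952  0.21152936] [-0.98927819 -0.22717714  0.11669296] [-5.42769444e-01  1.68663216e-01  1.93074853e+00  1.12243549e-03
  1.04190629e+00 -4.05066442e-01]
```

View pics/wd.png

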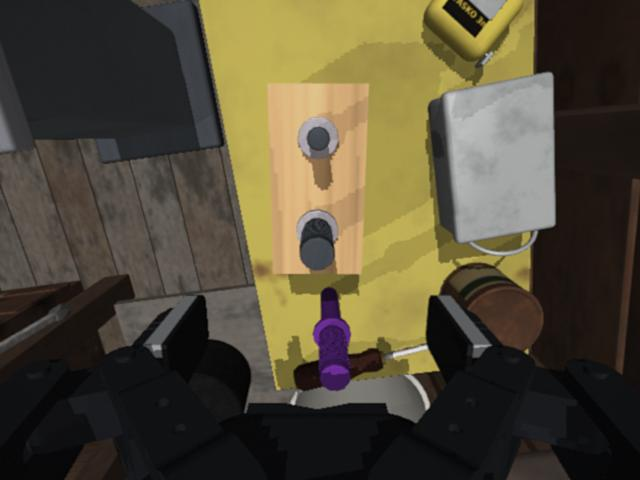

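The thick drift is at (317,250), the thin one at (318,137), and the purple one outside the block at (335,370). Thick is confirmed: 21.8 mm handle, 31.7 mm collar, top at 0.143.

```bash
python3 -c "
from h import *; go([.4214,-.2547,.095],down(-8.2))"
```

```text
shift [-0.002  -0.0013  0.1165] turn [ 0.04 -0.04  0.28] t 5.6
```

Call:
carry_out:
  increments:
    - [[-0.002,-0.0013,0.035],[0,0,0.2],100]
    - [[-0.002,-0.0013,0.07],[0,0,0.2],100]
    - [[-0.002,-0.0013,0.1],[0,0,0.2],80]
    - [[-0.002,-0.0013,0.1165],[0,0,0.2],60]
    - [[-0.002,-0.0013,0.1165],[0,0,0.2],45]
    - [[-0.002,-0.0013,0.1165],[0,0,0.2],40]
    - [[-0.002,-0.0013,0.1165],[0,0,0.2],40]
  force: 40

```text
clock: 6.48
eef_pos: [0.4221, -0.2551, 0.0961]
tcp_rot: [[0.141, 0.99, 0.002], [0.99, -0.141, -0.0], [0.0, 0.002, -1.0]]
contact_force: [0.8, 1.3, 1.1]
finger_gap: 0.0343
```

Call:
carry_out:
  increments:
    - [[0,0,0],[0,0,0],20]
    - [[0,0,0],[0,0,0],10]
    - [[0,0,0],[0,0,0],10]
    - [[0,0,0],[0,0,0],10]
    - [[0,0,0],[0,0,0],10]
  force: 60

```text
clock: 7.1
eef_pos: [0.4225, -0.2553, 0.0967]
tcp_rot: [[0.141, 0.99, 0.003], [0.99, -0.141, -0.001], [-0.0, 0.003, -1.0]]
contact_force: [-0.6, 0.7, 5.5]
finger_gap: 0.021
```

```bash
python3 -c "
from h import *; o=r.observe(); print(o['eef_pos'],o['contact_force'],o['wrist_torque'],o['finger_gap']); go([.4214,-.2547,.19],down(-8.2))"
```

```text
[ 0.42254839 -0.25532164  0.09669898] [-0.56929841  0.7403245   5.53221686] [ 0.13339962  0.17006647 -0.01337281] 0.021020448896498747
shift [ 0.0004 -0.0009 -0.0933] turn [0.19 0.02 0.08] t 7.1
```

Call:
carry_out:
  increments:
    - [[0,0,-0.01],[0,0,0],10]
    - [[0,0,-0.03],[0,0,0],10]
    - [[0,0,-0.06],[0,0,0],10]
    - [[0,0,-0.09],[0,0,0],10]
    - [[0,0,-0.12],[0,0,0],10]
    - [[0,0,-0.15],[0,0,0],10]
    - [[0,0,-0.155],[0,0,0],10]
    - [[0,0,-0.155],[0,0,0],10]
  force: 70

```text
clock: 8.1
eef_pos: [0.4217, -0.255, 0.2512]
tcp_rot: [[0.141, 0.99, 0.003], [0.99, -0.141, -0.001], [-0.0, 0.003, -1.0]]
contact_force: [-0.5, 0.6, -3.9]
finger_gap: 0.0203
```

```bash
cat >> h.py <<'E'
NO=0.0907
A=np.array([np.sin(np.radians(-3.53)),np.sin(np.radians(-.22)),0]); A[2]=np.sqrt(1-A@A)
M=np.array([.4540,.0578,.1275])
def along(a,yaw=-8.2):
    z=-np.array(a); y=down(yaw)[:,1]; y=y-z*(y@z); y/=np.linalg.norm(y); return np.stack([np.cross(y,z),y,z],1)
def nose(o=None):
    o=o or r.observe(); return np.array(o['eef_pos'])+NO*np.array(o['tcp_rot'])[:,2]
def tcpfor(n,rot): return np.array(n)-NO*rot[:,2]
E
python3 -c "
from h import *; o=r.observe(); print(o['eef_pos'],o['contact_force'],o['wrist_torque'],o['finger_gap'],o['tcp_rot']); Rp=along(A); go(tcpfor(M+.030*A,Rp),Rp)"
```

```text
[ 0.42167283 -0.25498149  0.25115663] [-0.45248991  0.60411047 -3.9270794 ] [-0.00394556 -0.03571607  0.00841335] 0.020330617981800712 [[ 1.41328962e-01  9.89958597e-01  2.84618442e-03]
 [ 9.89962674e-01 -1.41327880e-01 -5.78935513e-04]
 [-1.70876979e-04  2.89943669e-03 -9.99995782e-01]]
shift [ 0.3127 -0.0195  0.0031] turn [-3.3   0.73  0.1 ] t 8.1
```

Call:
carry_out:
  increments:
    - [[0.05,-0.003,0],[0,0,0],10]
    - [[0.1,-0.006,0],[-1,0.2,0],10]
    - [[0.15,-0.009,0],[-2,0.4,0],10]
    - [[0.2,-0.0125,0],[-3,0.6,0.1],10]
    - [[0.25,-0.0155,0.002],[-3.3,0.7,0.1],10]
    - [[0.295,-0.0185,0.003],[-3.3,0.7,0.1],10]
    - [[0.3127,-0.0195,0.0031],[-3.3,0.7,0.1],10]
    - [[0.3127,-0.0195,0.0031],[-3.3,0.7,0.1],10]
    - [[0.3127,-0.0195,0.0031],[-3.3,0.7,0.1],10]

```text
clock: 9.22
eef_pos: [0.4459, 0.0568, 0.247]
tcp_rot: [[0.142, 0.988, 0.06], [0.99, -0.143, 0.003], [0.011, 0.059, -0.998]]
contact_force: [0.9, -0.3, -2.8]
finger_gap: 0.0207
```

```bash
cat > mh.py <<'E'
from h import *
np.set_printoptions(precision=4,suppress=True)
import sys
Xs=[]
for i in range(3):
    p,d,cal=snap('wrist'); Xs.append(cloud(d,cal))
X=np.median(Xs,0); o=r.observe(); n=nose(o); rt=np.array(o['tcp_rot'])
print('nose',n,'rel mouth',n-M,'F',o['contact_force'],o['wrist_torque'],o['clock'])
# shank points in tool frame about the nose
L=(X-n)@rt; L=L*[1,1,-1]  # z up along drift
m=(np.hypot(L[...,0],L[...,1])<.013)&(L[...,2]>-.003)&(L[...,2]<.072)
q=L[m]; print(len(q),'z range',q[:,2].min(),q[:,2].max())
from scipy.optimize import least_squares
f=lambda c:np.hypot(q[:,0]-c[0]-c[2]*q[:,2],q[:,1]-c[1]-c[3]*q[:,2])-.009
s=least_squares(f,[0,0,0,0],loss='soft_l1',f_scale=.0005)
print('nose off(tool xy)',s.x[:2],'tilt deg',np.degrees(s.x[2:]),'res',np.std(s.fun))
u,v=px(cal,n).astype(int); u=max(u,120);v=max(v,100)
cv2.imwrite(f'pics/{sys.argv[1]}.png',cv2.resize(p[v-100:v+100,u-120:u+120,::-1],(720,600),interpolation=2))
E
python3 mh.py h1
```

```text
nose [0.4519 0.0568 0.1571] rel mouth [-0.0021 -0.001   0.0296] F [ 0.2678 -0.1752 -2.7609] [-0.0374  0.0976 -0.0082] 9.375
713 z range 8.548184288787673e-05 0.0551173487302001
nose off(tool xy) [-0.0001 -0.0017] tilt deg [0.0899 0.1432] res 0.00011944666978099028
```

View pics/h1.png

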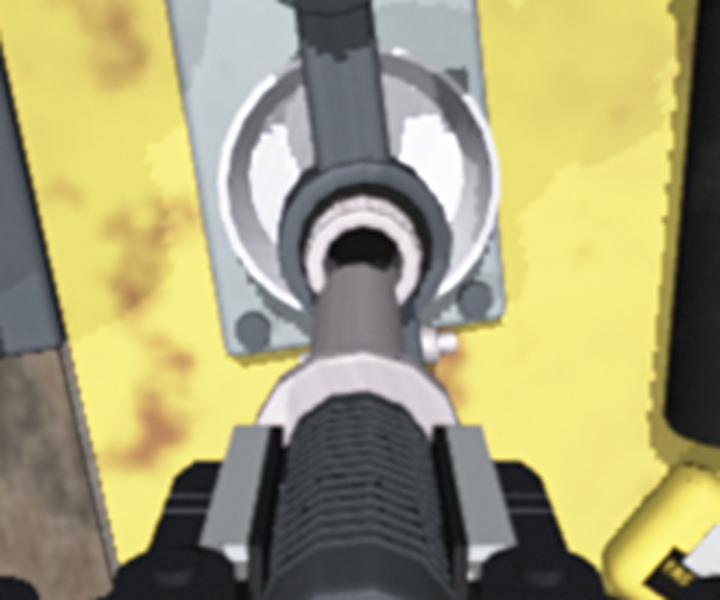

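```bash
cat > rel.py <<'E'
from h import *
np.set_printoptions(precision=4,suppress=True)
from scipy.optimize import least_squares
res=[];E=[]
for i in range(5):
    p,d,cal=snap('wrist'); X=cloud(d,cal); o=r.observe(); n=nose(o); rt=np.array(o['tcp_rot']); E.append(o['eef_pos'])
    L=((X-n)@rt)*[1,1,-1]
    q=L[(np.hypot(L[...,0],L[...,1])<.013)&(L[...,2]>.004)&(L[...,2]<.055)]
    s=least_squares(lambda c:np.hypot(q[:,0]-c[0]-c[2]*q[:,2],q[:,1]-c[1]-c[3]*q[:,2])-.009,[0,0,0,0],loss='soft_l1',f_scale=.0005)
    N=n+rt@[s.x[0],s.x[1],0]
    ax=-(rt@[0,0,1.]); ax_d=rt@np.array([s.x[2],s.x[3],-1]); ax_d/=-np.linalg.norm(ax_d)
    # pipe rim: points near plane, and outer wall: fit cylinder radius 14 with axis A to wall points
    rel=X-M; h=rel@A; rad=np.linalg.norm(rel-h[...,None]*A,axis=-1)
    k=(np.abs(h)<.003)&(rad<.017)&(rad>.007); rim=X[k]
    c=np.r_[0,0,0]
    B=np.c_[rim[:,:2]-M[:2],np.ones(len(rim))]; mm=np.ones(len(rim),bool)
    for _ in range(15): c=np.linalg.lstsq(B[mm],rim[mm,2],rcond=None)[0]; mm=np.abs(rim[:,2]-B@c)<.0012
    C,rr=cv2.minEnclosingCircle((rim[mm][:,:2]*1000).astype(np.float32))
    kw=(h>-.016)&(h<-.002)&(rad<.0165)&(rad>.011); wl=X[kw]-M
    e1=np.cross(A,[0,1,0]);e1/=np.linalg.norm(e1);e2=np.cross(A,e1); W=wl@np.c_[e1,e2]
    sw=least_squares(lambda c:np.hypot(W[:,0]-c[0],W[:,1]-c[1])-.014,[0,0],loss='soft_l1',f_scale=.0004)
    cw=M+sw.x[0]*e1+sw.x[1]*e2
    res.append(np.r_[N,ax_d,C,rr,c[2]+0,np.degrees(-c[:2]),mm.sum(),cw,len(W)])
print('eef std',np.std(E,0)); res=np.array(res); m=np.median(res,0)
print('std',res.std(0))
print('N',m[:3],'drift lean deg',np.degrees(m[3:5]),'rim circ',m[5:8],'z',m[8],'lean',m[9:11],m[11],'wall',m[12:])
print('tool lean',np.degrees(-rt[:2,2]),'nose by eef',n)
E
python3 rel.py
```

```text
eef std [0.     0.0001 0.0001]
std [0.0001 0.0001 0.0001 0.0007 0.0006 0.     0.0739 0.2407 0.0604 0.
 0.2925 0.5521 6.2482 0.     0.     0.     3.7094]
N [0.4508 0.0571 0.1573] drift lean deg [3.4973 0.1704] rim circ [ -0.9981 453.8373  58.0232] z 13.7951078414917 lean [ 0.1275 -3.1174] 0.2917725823900104 wall [330.       0.4536   0.0578   0.1275 145.    ]
tool lean [-3.5311 -0.1865] nose by eef [0.4522 0.0573 0.1575]
```

```bash
sed -i 's/^M=.*/M=np.array([.4551,.0580,.1275])/' h.py; cat > st.py <<'E'
from h import *
import sys
np.set_printoptions(precision=4,suppress=True)
o=r.observe(); n=nose(o); rt=np.array(o['tcp_rot']); rel=n-M; h=rel@A
F=np.array(o['contact_force'])
print('t',o['clock'],'h',h*1e3,'lat world mm',(rel-h*A)*1e3,'lat tool mm',(rt.T@(rel-h*A))*1e3,'F',F,'Faxial',F@A,'Ft',(rt.T@F),'Tq tool',rt.T@o['wrist_torque'],'gap',o['finger_gap'])
Rp=along(A); go(tcpfor(M+float(sys.argv[1])*1e-3*A,Rp),Rp)
E
python3 st.py 4
```

```text
t 9.625 h 30.078292757790372 lat world mm [-1.0961 -0.6018 -0.0699] lat tool mm [-0.7535 -1.0004  0.0003] F [ 0.7233 -0.0106 -2.9185] Faxial -2.9574704622253325 Ft [0.0579 0.5393 2.9575] Tq tool [0.0725 0.0112 0.0222] gap 0.0205408856343427
shift [0.0007 0.001  0.0261] turn [ 0.01  0.03 -0.03] t 9.625
```

Call:
carry_out:
  increments:
    - [[0.0007,0.001,0.01],[0,0,0],10]
    - [[0.0007,0.001,0.02],[0,0,0],10]
    - [[0.0007,0.001,0.025],[0,0,0],10]
    - [[0.0007,0.001,0.026],[0,0,0],10]

```text
clock: 10.12
eef_pos: [0.4489, 0.0576, 0.2215]
tcp_rot: [[0.143, 0.988, 0.061], [0.99, -0.144, 0.003], [0.012, 0.059, -0.998]]
contact_force: [-0.4, 0.7, -3.0]
finger_gap: 0.0208
```

```bash
python3 st.py -3; python3 rel.py
```

```text
t 10.125 h 3.466216081062386 lat world mm [-0.4633 -0.1072 -0.029 ] lat tool mm [-0.1727 -0.4439  0.0006] F [-0.356   0.7304 -3.0289] Faxial -3.0040024457640646 Ft [ 0.6362 -0.6367  3.0041] Tq tool [ 0.0397 -0.0071  0.0057] gap 0.02076754149187154
shift [0.0001 0.0004 0.0065] turn [-0.05  0.05 -0.03] t 10.125
eef std [0.0001 0.     0.0003]
std [0.0002 0.     0.0003 0.0007 0.0003 0.     0.065  0.1867 0.1134 0.
 0.2178 0.3663 4.7074 0.     0.     0.     2.1354]
N [0.4536 0.0581 0.1316] drift lean deg [3.4524 0.1973] rim circ [ -0.9982 453.7685  58.1008] z 13.841474533081055 lean [ 0.1275 -3.3867] -0.09255124572008788 wall [389.       0.4537   0.0578   0.1274 186.    ]
tool lean [-3.5625 -0.1915] nose by eef [0.4551 0.058  0.1319]
```

Call:
carry_out:
  increments:
    - [[0,0,0.002],[0,0,0],10]
    - [[0,0,0.004],[0,0,0],10]
    - [[0,0,0.005],[0,0,0],10]
    - [[0,0,0.006],[0,0,0],10]
    - [[0,0,0.007],[0,0,0],10]
    - [[0,0,0.008],[0,0,0],10]

```text
clock: 11.12
eef_pos: [0.45, 0.0577, 0.2143]
tcp_rot: [[0.143, 0.988, 0.062], [0.99, -0.144, 0.003], [0.012, 0.061, -0.998]]
contact_force: [0.0, 0.8, -2.0]
finger_gap: 0.0204
```

```bash
python3 st.py -12
```

```text
t 11.125 h -3.714980780672209 lat world mm [ 0.2901 -0.0224  0.0178] lat tool mm [0.0196 0.2909 0.0002] F [ 0.021   0.7522 -2.0034] Faxial -2.0037857320895416 Ft [ 0.7229 -0.2097  2.0034] Tq tool [ 0.0685 -0.0198  0.0183] gap 0.020365830145313728
shift [-0.0001 -0.0002  0.0083] turn [ 0.04  0.02 -0.03] t 11.125
```

Call:
carry_out:
  increments:
    - [[0,-0.0002,0.002],[0,0,0],10]
    - [[0,-0.0002,0.004],[0,0,0],10]
    - [[0,-0.0002,0.006],[0,0,0],10]
    - [[0,-0.0002,0.008],[0,0,0],10]
    - [[0,-0.0002,0.009],[0,0,0],10]

```text
clock: 11.75
eef_pos: [0.4503, 0.0577, 0.2052]
tcp_rot: [[0.143, 0.988, 0.062], [0.99, -0.144, 0.003], [0.012, 0.061, -0.998]]
contact_force: [0.7, -0.0, -2.4]
finger_gap: 0.0209
```

```bash
python3 st.py -22
```

```text
t 11.75 h -12.89206604039752 lat world mm [ 0.0204 -0.0335  0.0011] lat tool mm [-0.0303  0.0251  0.    ] F [ 0.728  -0.0207 -2.4032] Faxial -2.4434157264566423 Ft [0.0546 0.5758 2.4437] Tq tool [ 0.0513  0.0172 -0.0182] gap 0.020906781920963003
shift [-0.      0.      0.0091] turn [ 0.03  0.03 -0.03] t 11.75
```

Call:
carry_out:
  increments:
    - [[0,0,0.001],[0,0,0],10]
    - [[0,0,0.002],[0,0,0],10]
    - [[0,0,0.003],[0,0,0],10]
    - [[0,0,0.004],[0,0,0],10]
    - [[0,0,0.005],[0,0,0],10]
    - [[0,0,0.006],[0,0,0],10]

```text
clock: 12.5
eef_pos: [0.4507, 0.0578, 0.1991]
tcp_rot: [[0.143, 0.988, 0.062], [0.99, -0.144, 0.003], [0.012, 0.061, -0.998]]
contact_force: [0.3, 0.0, -3.2]
finger_gap: 0.0201
```

```bash
python3 st.py -26
```

```text
t 12.5 h -18.940498083212027 lat world mm [ 0.0313 -0.0195  0.0019] lat tool mm [-0.0147  0.0338  0.    ] F [ 0.3123  0.0122 -3.1988] Faxial -3.2119817954645575 Ft [0.0179 0.1119 3.212 ] Tq tool [ 0.0118 -0.0071 -0.0196] gap 0.02012381121303905
shift [-0.      0.      0.0071] turn [ 0.03  0.03 -0.04] t 12.5
```

Call:
carry_out:
  increments:
    - [[0,0,0.001],[0,0,0],10]
    - [[0,0,0.002],[0,0,0],10]
    - [[0,0,0.003],[0,0,0],10]
    - [[0,0,0.004],[0,0,0],10]

```text
clock: 13.0
eef_pos: [0.451, 0.0578, 0.1953]
tcp_rot: [[0.143, 0.988, 0.062], [0.99, -0.144, 0.003], [0.012, 0.061, -0.998]]
contact_force: [-2.5, 0.3, 4.2]
finger_gap: 0.0205
```

```bash
python3 st.py -26
```

```text
t 13.0 h -22.817409292965966 lat world mm [ 0.1459 -0.0081  0.009 ] lat tool mm [0.013  0.1458 0.0001] F [-2.4667  0.2784  4.1716] Faxial 4.314469450539205 Ft [-0.0268 -2.2213 -4.3162] Tq tool [ 0.4744 -0.0719  0.0008] gap 0.02050643919250442
shift [-0.     -0.0001  0.0032] turn [ 0.04  0.02 -0.04] t 13.0
```

Call:
carry_out:
  increments:
    - [[0,-0.0003,0.0005],[0,0,0],10]
    - [[0,-0.0003,0.0015],[0,0,0],10]
    - [[0,-0.0003,0.0025],[0,0,0],10]
    - [[0,-0.0003,0.0035],[0,0,0],10]

```text
clock: 13.5
eef_pos: [0.4511, 0.0579, 0.1918]
tcp_rot: [[0.143, 0.988, 0.063], [0.99, -0.144, 0.003], [0.012, 0.061, -0.998]]
contact_force: [-2.5, 0.5, 3.3]
finger_gap: 0.0203
```

```bash
python3 st.py -30
```

```text
t 13.5 h -26.294776866617838 lat world mm [0.0478 0.0995 0.0033] lat tool mm [0.1054 0.0332 0.    ] F [-2.5401  0.4591  3.319 ] Faxial 3.4672849179971714 Ft [ 0.1316 -2.3708 -3.4699] Tq tool [ 0.272  -0.0965 -0.0062] gap 0.020266091580205974
shift [-0.0001  0.0001  0.0037] turn [ 0.06  0.02 -0.03] t 13.5
```

Call:
carry_out:
  increments:
    - [[0,-0.0003,0.0005],[0,0,0],10]
    - [[0,-0.0004,0.0015],[0,0,0],10]
    - [[0,-0.0004,0.0025],[0,0,0],10]
    - [[0,-0.0004,0.0035],[0,0,0],10]
    - [[0,-0.0004,0.0045],[0,0,0],10]
    - [[0,-0.0004,0.0055],[0,0,0],10]

```text
clock: 14.25
eef_pos: [0.4511, 0.0579, 0.1862]
tcp_rot: [[0.143, 0.988, 0.063], [0.99, -0.144, 0.003], [0.012, 0.062, -0.998]]
contact_force: [0.3, -0.7, 4.6]
finger_gap: 0.0208
```

```bash
python3 st.py -38
```

```text
t 14.25 h -31.849659510971748 lat world mm [-0.247   0.1359 -0.0147] lat tool mm [ 0.0989 -0.2644 -0.0004] F [ 0.2795 -0.7282  4.6243] Faxial 4.601043111783681 Ft [-0.6231  0.6658 -4.6001] Tq tool [ 0.0051 -0.0301 -0.0093] gap 0.020779953551475706
shift [-0.0001  0.0004  0.0062] turn [ 0.07  0.01 -0.04] t 14.25
```

Call:
carry_out:
  increments:
    - [[0,0,0.001],[0,0,0],10]
    - [[0,0,0.002],[0,0,0],10]
    - [[0,0,0.003],[0,0,0],10]
    - [[0,0,0.004],[0,0,0],10]
    - [[0,0,0.005],[0,0,0],10]
    - [[0,0,0.006],[0,0,0],10]
    - [[0,0,0.007],[0,0,0],10]
    - [[0,0,0.008],[0,0,0],10]

```text
clock: 15.25
eef_pos: [0.4516, 0.058, 0.1782]
tcp_rot: [[0.143, 0.988, 0.063], [0.99, -0.144, 0.003], [0.012, 0.062, -0.998]]
contact_force: [-0.7, -0.4, 3.8]
finger_gap: 0.0205
```

```bash
python3 st.py -46
```

```text
t 15.25 h -39.92645197398822 lat world mm [-0.2512  0.1197 -0.015 ] lat tool mm [ 0.0823 -0.2662 -0.0004] F [-0.7435 -0.3727  3.847 ] Faxial 3.886910095765371 Ft [-0.4277 -0.4437 -3.8873] Tq tool [ 0.1063 -0.0428 -0.0187] gap 0.02047334181212599
shift [-0.0001  0.0004  0.0061] turn [ 0.07  0.02 -0.03] t 15.25
```

Call:
carry_out:
  increments:
    - [[0,0,0.001],[0,0,0],10]
    - [[0,0,0.002],[0,0,0],10]
    - [[0,0,0.003],[0,0,0],10]
    - [[0,0,0.004],[0,0,0],10]
    - [[0,0,0.005],[0,0,0],10]
    - [[0,0,0.006],[0,0,0],10]
    - [[0,0,0.007],[0,0,0],10]
    - [[0,0,0.008],[0,0,0],10]

```text
clock: 16.25
eef_pos: [0.4521, 0.058, 0.1701]
tcp_rot: [[0.143, 0.988, 0.063], [0.99, -0.144, 0.003], [0.012, 0.062, -0.998]]
contact_force: [-0.3, -0.7, 3.9]
finger_gap: 0.0202
```

```bash
python3 st.py -56
```

```text
t 16.25 h -47.97129394545396 lat world mm [-0.2312  0.1037 -0.0139] lat tool mm [ 0.0693 -0.2441 -0.0003] F [-0.3032 -0.6674  3.8614] Faxial 3.875322186903222 Ft [-0.6561  0.0346 -3.8751] Tq tool [ 0.1312 -0.0208  0.0148] gap 0.02018148741367951
shift [-0.0001  0.0003  0.008 ] turn [ 0.07  0.02 -0.04] t 16.25
```

Call:
carry_out:
  increments:
    - [[0,0,0.001],[0,0,0],10]
    - [[0,0,0.002],[0,0,0],10]
    - [[0,0,0.003],[0,0,0],10]
    - [[0,0,0.004],[0,0,0],10]
    - [[0,0,0.005],[0,0,0],10]
    - [[0,0,0.006],[0,0,0],10]
    - [[0,0,0.007],[0,0,0],10]
    - [[0,0,0.008],[0,0,0],10]
    - [[0,0,0.009],[0,0,0],10]

```text
clock: 17.38
eef_pos: [0.4527, 0.058, 0.161]
tcp_rot: [[0.143, 0.988, 0.063], [0.99, -0.144, 0.003], [0.012, 0.062, -0.998]]
contact_force: [-0.5, -0.0, 3.7]
finger_gap: 0.0202
```

```bash
python3 st.py -60
```

```text
t 17.375 h -57.076222971974644 lat world mm [-0.2379  0.1228 -0.0142] lat tool mm [ 0.0873 -0.2535 -0.0003] F [-0.4659 -0.041   3.7293] Faxial 3.7510031558712202 Ft [-0.0612 -0.2246 -3.7513] Tq tool [ 0.0518 -0.0399 -0.0166] gap 0.02018730507871652
shift [-0.0001  0.0004  0.0029] turn [ 0.07  0.02 -0.03] t 17.375
```

Call:
carry_out:
  increments:
    - [[0,0,0.001],[0,0,0],10]
    - [[0,0,0.002],[0,0,0],10]
    - [[0,0,0.003],[0,0,0],10]
    - [[0,0,0.004],[0,0,0],10]

```text
clock: 17.88
eef_pos: [0.4524, 0.058, 0.1565]
tcp_rot: [[0.143, 0.988, 0.062], [0.99, -0.144, 0.003], [0.012, 0.06, -0.998]]
contact_force: [0.4, -0.2, -3.0]
finger_gap: 0.0202
```

```bash
python3 st.py -63
```

```text
t 17.875 h -61.56485105385988 lat world mm [-0.9294  0.0109 -0.0573] lat tool mm [-0.1231 -0.9231  0.    ] F [ 0.4113 -0.1867 -3.0483] Faxial -3.067137100053271 Ft [-0.1625  0.2489  3.0673] Tq tool [ 0.0855 -0.042  -0.0604] gap 0.0202414533368453
shift [0.0001 0.0009 0.0014] turn [ 0.    0.04 -0.03] t 17.875
```

Axial force fell to the drift's own weight, so the plug is released. I'll check the dish, then withdraw.

```bash
python3 - <<'E'
from h import *
np.set_printoptions(precision=4,suppress=True)
for c in('scene','top','wrist'):
    p,d,cal=snap(c,f'drop_{c}.png')
    print(c,[(round(x['confidence'],2),w(cal,x['at'])) for x in vision.spot_in('plug',c)[:3]])
p=cv2.imread('pics/drop_scene.png')[170:290,200:340]; q=cv2.imread('pics/drop_wrist.png')[100:340,200:480]
cv2.imwrite('pics/drop.png',np.hstack([cv2.resize(p,(400,343),interpolation=2),cv2.resize(q,(400,343),interpolation=2)]))
E
```

```text
scene [(0.61, array([0.4693, 0.0524, 0.0295])), (0.51, array([ 0.4327, -0.1945,  0.0919]))]
top [(0.18, array([ 0.4222, -0.2222,  0.0787]))]
wrist [(0.58, array([ 0.5706, -0.1192,  0.0253])), (0.56, array([0.4848, 0.0551, 0.0318]))]
```

View pics/drop.png

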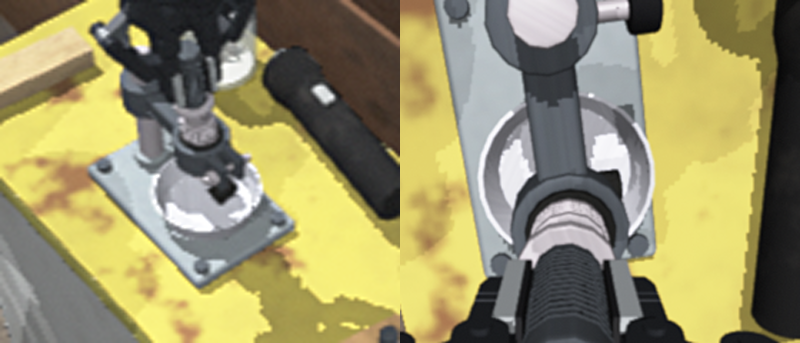

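The plug lies in the dish, at (225,190) in the left crop and (605,190) in the right one. Withdrawing along the pipe axis.

Call:
carry_out:
  increments:
    - [[0,0.0005,0],[0,0,0],10]
    - [[0,0.0007,-0.003],[0,0,0],10]
    - [[0,0.0007,-0.007],[0,0,0],10]
    - [[0,0.0007,-0.012],[0,0,0],10]
    - [[0,0.0007,-0.017],[0,0,0],10]
    - [[0,0.0007,-0.022],[0,0,0],10]

```text
clock: 18.92
eef_pos: [0.4522, 0.0579, 0.1794]
tcp_rot: [[0.143, 0.988, 0.063], [0.99, -0.144, 0.003], [0.012, 0.062, -0.998]]
contact_force: [0.3, 0.1, -2.7]
finger_gap: 0.0206
```

```bash
python3 st.py 10
```

```text
t 18.925 h -38.7074812605817 lat world mm [0.3771 0.0428 0.0234] lat tool mm [0.0967 0.3678 0.0004] F [ 0.3178  0.1326 -2.7165] Faxial -2.7313672253559753 Ft [0.143  0.1276 2.7315] Tq tool [ 0.0202 -0.044   0.0174] gap 0.020627347146800392
shift [-0.0001 -0.0002 -0.0487] turn [ 0.07  0.01 -0.04] t 18.925
```

Call:
carry_out:
  increments:
    - [[0,-0.0002,-0.006],[0,0,0],10]
    - [[0,-0.0002,-0.013],[0,0,0],10]
    - [[0,-0.0002,-0.02],[0,0,0],10]
    - [[0,-0.0002,-0.027],[0,0,0],10]
    - [[0,-0.0002,-0.034],[0,0,0],10]
    - [[0,-0.0002,-0.042],[0,0,0],10]
    - [[0,-0.0002,-0.05],[0,0,0],10]
    - [[0,-0.0002,-0.06],[0,0,0],10]
    - [[0,-0.0002,-0.07],[0,0,0],10]
    - [[0,-0.0002,-0.07],[0,0,0],10]

```text
clock: 20.18
eef_pos: [0.4481, 0.0578, 0.2503]
tcp_rot: [[0.143, 0.988, 0.064], [0.99, -0.144, 0.004], [0.013, 0.063, -0.998]]
contact_force: [-0.8, -0.2, -3.1]
finger_gap: 0.0201
```

```bash
python3 st.py 10; python3 rel.py; python3 -c "
from h import *; go([.4222,-.2551,.2512],down(-8.2))"
```

```text
t 20.175 h 32.269187466390356 lat world mm [0.8625 0.2078 0.054 ] lat tool mm [0.3299 0.8254 0.0025] F [-0.8297 -0.1886 -3.0788] Faxial -3.021129394796506 Ft [-0.3451 -0.9872  3.0182] Tq tool [0.1142 0.0392 0.0138] gap 0.020065596488986953
shift [-0.0003 -0.0006  0.0223] turn [ 0.17 -0.01 -0.03] t 20.175
eef std [0.0002 0.     0.0003]
std [0.0004 0.0001 0.0003 0.001  0.0004 0.0001 0.0732 0.2088 0.0776 0.
 0.2657 0.3616 6.6151 0.     0.     0.     4.6648]
N [0.4519 0.0581 0.1585] drift lean deg [3.5159 0.1991] rim circ [ -0.9981 453.6703  58.0151] z 13.859166145324707 lean [ 0.1275 -3.3499] -0.07037474028171502 wall [316.       0.4538   0.0578   0.1274 152.    ]
tool lean [-3.5509 -0.1909] nose by eef [0.4529 0.0579 0.1584]
shift [-0.3131  0.0203 -0.0049] turn [ 3.49 -0.7  -0.06] t 20.425
```

Call:
carry_out:
  increments:
    - [[-0.05,0.003,-0.003],[0,0,0],10]
    - [[-0.1,0.006,-0.004],[1,-0.2,0],10]
    - [[-0.15,0.009,-0.005],[2,-0.4,0],10]
    - [[-0.2,0.0125,-0.005],[3,-0.6,0],10]
    - [[-0.25,0.0155,-0.005],[3.5,-0.7,0],10]
    - [[-0.295,0.0185,-0.005],[3.5,-0.7,0],10]
    - [[-0.3131,0.0205,-0.005],[3.5,-0.7,0],10]
    - [[-0.3131,0.0205,-0.005],[3.5,-0.7,0],10]
    - [[-0.3131,0.0205,-0.005],[3.5,-0.7,0],10]

```text
clock: 21.55
eef_pos: [0.4223, -0.2541, 0.251]
tcp_rot: [[0.143, 0.99, -0.001], [0.99, -0.143, 0.001], [0.001, -0.001, -1.0]]
contact_force: [0.2, -0.4, -1.9]
finger_gap: 0.0204
```

```bash
cat > bl.py <<'E'
from h import *
np.set_printoptions(precision=4,suppress=True)
from scipy.optimize import least_squares
Xs=[]
for i in range(4):
    p,d,cal=snap('wrist','wb.png'); Xs.append(cloud(d,cal))
X=np.median(Xs,0); o=r.observe(); n=nose(o); rt=np.array(o['tcp_rot'])
L=((X-n)@rt)*[1,1,-1]
q=L[(np.hypot(L[...,0],L[...,1])<.013)&(L[...,2]>.004)&(L[...,2]<.055)]
s=least_squares(lambda c:np.hypot(q[:,0]-c[0]-c[2]*q[:,2],q[:,1]-c[1]-c[3]*q[:,2])-.009,[0,0,0,0],loss='soft_l1',f_scale=.0005)
N=n+rt@[s.x[0],s.x[1],0]
b=X[(np.abs(X[...,2]-.0815)<.003)&(np.abs(X[...,0]-.428)<.06)&(np.abs(X[...,1]+.22)<.1)]
(c,sz,a)=cv2.minAreaRect((b[:,:2]*1000).astype(np.float32)); print('rect',c,sz,a)
a=np.radians(a); c=np.array(c)/1e3; h0=c-.034*np.array([np.cos(a),np.sin(a)])
print('hole0 cam',h0,'N cam',N,'nose eef',n,'-> need shift world',h0-N[:2],'tilt',np.degrees(s.x[2:]),'F',o['contact_force'],o['clock'])
T=np.array([*(n[:2]+h0-N[:2]),.100]); go(T+[0,0,NO],down(-8.2))
u,v=px(cal,N).astype(int); v=min(max(v,120),360);u=min(max(u,160),480)
cv2.imwrite('pics/wbc.png',cv2.resize(p[v-120:v+120,u-160:u+160,::-1],(800,600),interpolation=2))
E
python3 bl.py
```

```text
rect (426.3168640136719, -221.8321533203125) (139.62022399902344, 70.06324005126953) 81.73067474365234
hole0 cam [ 0.4214 -0.2555] N cam [ 0.4211 -0.2539  0.1607] nose eef [ 0.4226 -0.2543  0.1607] -> need shift world [ 0.0003 -0.0016] tilt [-0.0279  0.0838] F [-0.2234 -0.4884 -3.1223] 21.75
shift [-0.0015  0.0005  0.0607] turn [-0.01 -0.01  0.02] t 21.75
```

View pics/wbc.png

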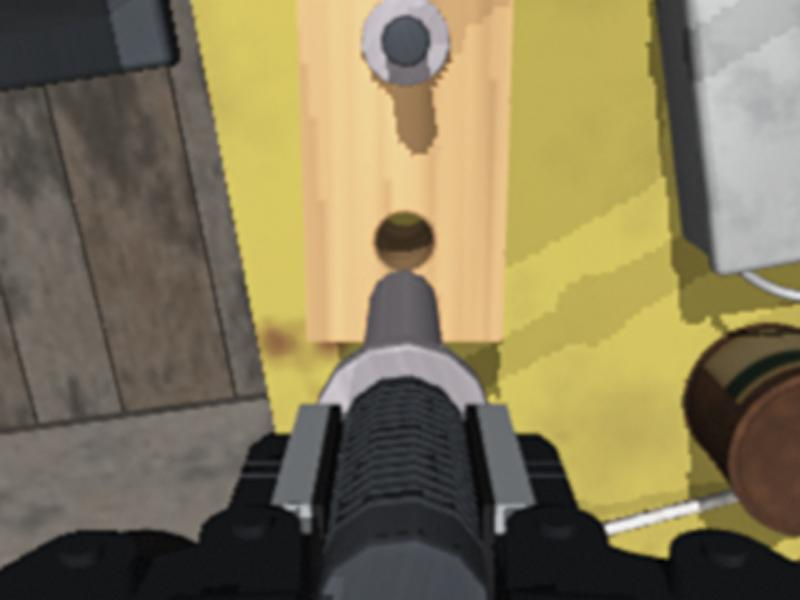

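The empty hole is at (404,240), with the nose aligned at (404,275) above it. Lowering with the small correction.

Call:
carry_out:
  increments:
    - [[-0.001,0.0003,0.015],[0,0,0],10]
    - [[-0.0015,0.0005,0.035],[0,0,0],10]
    - [[-0.0015,0.0005,0.055],[0,0,0],10]
    - [[-0.0015,0.0005,0.066],[0,0,0],10]
    - [[-0.0015,0.0005,0.07],[0,0,0],10]
    - [[-0.0015,0.0005,0.07],[0,0,0],10]

```text
clock: 22.5
eef_pos: [0.423, -0.2558, 0.1814]
tcp_rot: [[0.142, 0.99, -0.0], [0.99, -0.142, 0.0], [0.0, -0.0, -1.0]]
contact_force: [0.4, -0.5, -2.4]
finger_gap: 0.0202
```

```bash
python3 bl.py
```

```text
rect (426.4848937988281, -221.64840698242188) (139.34768676757812, 70.08124542236328) 81.83806610107422
hole0 cam [ 0.4217 -0.2553] N cam [ 0.422  -0.2558  0.0913] nose eef [ 0.4233 -0.2561  0.0913] -> need shift world [-0.0003  0.0005] tilt [-0.0079  0.0646] F [ 0.5306  0.3779 -4.2977] 22.7
shift [ 0.0004 -0.0003 -0.0087] turn [0.05 0.02 0.02] t 22.7
```

Call:
carry_out:
  increments:
    - [[0.0004,-0.0003,0.004],[0,0,0],10]
    - [[0.0004,-0.0003,0.008],[0,0,0],10]
    - [[0.0004,-0.0003,0.011],[0,0,0],10]
    - [[0.0004,-0.0003,0.014],[0,0,0],10]
    - [[0.0004,-0.0003,0.018],[0,0,0],10]

```text
clock: 23.32
eef_pos: [0.423, -0.2556, 0.1638]
tcp_rot: [[0.142, 0.99, 0.001], [0.99, -0.142, -0.001], [-0.0, 0.001, -1.0]]
contact_force: [0.7, 0.0, -3.0]
finger_gap: 0.0206
```

```bash
python3 -c "
from h import *; o=r.observe(); print(nose(o),o['contact_force'],o['wrist_torque'])"
```

```text
[ 0.42311022 -0.2556961   0.07305613] [ 0.70401174  0.02945071 -3.04865682] [-0.06589071  0.00182349 -0.00903234]
```

In the hole with no contact. The seat is at TCP z ≈ 0.0967, 67 mm lower, so I'll stop about 3 mm short.

Call:
carry_out:
  increments:
    - [[0,0,0.008],[0,0,0],10]
    - [[0,0,0.018],[0,0,0],10]
    - [[0,0,0.028],[0,0,0],10]
    - [[0,0,0.038],[0,0,0],10]
    - [[0,0,0.048],[0,0,0],10]
    - [[0,0,0.056],[0,0,0],10]
    - [[0,0,0.062],[0,0,0],10]
    - [[0,0,0.064],[0,0,0],10]
    - [[0,0,0.065],[0,0,0],10]

```text
clock: 24.45
eef_pos: [0.4232, -0.2558, 0.0988]
tcp_rot: [[0.142, 0.99, 0.001], [0.99, -0.142, -0.001], [-0.0, 0.001, -1.0]]
contact_force: [-0.0, -0.1, -3.2]
finger_gap: 0.0202
```

```bash
python3 -c "
from h import *; o=r.observe(); print(o['eef_pos'],o['contact_force'],o['wrist_torque'])"
```

```text
[ 0.42323103 -0.25575778  0.09879161] [-0.02398949 -0.09363092 -3.15980303] [-0.00683122 -0.05049743  0.01700179]
```

Call:
carry_out:
  increments:
    - [[0,0,0.001],[0,0,0],10]
    - [[0,0,0.002],[0,0,0],10]
    - [[0,0,0.0025],[0,0,0],10]
    - [[0,0,0.0025],[0,0,0],10]

```text
clock: 24.95
eef_pos: [0.4234, -0.2558, 0.0967]
tcp_rot: [[0.142, 0.99, 0.001], [0.99, -0.142, -0.001], [-0.001, 0.001, -1.0]]
contact_force: [-0.8, 0.7, 4.1]
finger_gap: 0.0204
```

Collar seated: the reaction went from −3 to +4 N. Release, then rise.

Call:
carry_out:
  increments:
    - [[0,0,0],[0,0,0],30]
    - [[0,0,0],[0,0,0],45]
    - [[0,0,0],[0,0,0],70]
    - [[0,0,0],[0,0,0],100]
    - [[0,0,0],[0,0,0],100]
    - [[0,0,0],[0,0,0],100]
    - [[0,0,-0.03],[0,0,0],100]
    - [[0,0,-0.07],[0,0,0],100]
    - [[0,0,-0.12],[0,0,0],100]
    - [[0,0,-0.14],[0,0,0],100]
    - [[0,0,-0.14],[0,0,0],100]

```text
clock: 26.32
eef_pos: [0.424, -0.2562, 0.2382]
tcp_rot: [[0.142, 0.99, 0.004], [0.99, -0.142, -0.003], [-0.002, 0.005, -1.0]]
contact_force: [0.2, -0.6, -0.6]
finger_gap: 0.0855
```

```bash
python3 md.py; python3 - <<'E'
from h import *
np.set_printoptions(precision=4,suppress=True)
print(r.observe()['eef_pos'],r.observe()['clock'])
p,d,cal=snap('scene','end.png'); X=cloud(d,cal)
for n in('plug','dish','drift','thin_drift'): print(n,[(round(x['confidence'],2),w(cal,x['at'])) for x in vision.pinpoint(n,'scene')[:3]])
q=X[(np.hypot(X[...,0]-.4555,X[...,1]-.058)<.018)&(X[...,2]>.11)&(X[...,2]<.14)]; print('pipe top',np.percentile(q[:,2],[70,90]))
cv2.imwrite('pics/endc.png',cv2.resize(cv2.imread('pics/end.png')[170:380,220:420],(571,600),interpolation=2))
E
```

```text
(array([  0,   3, 866, 411,  25,  28,  39,  37,  35,  46,  43,  39,  65,
        49, 790,   0,   0]), array([0.07 , 0.075, 0.08 , 0.085, 0.09 , 0.095, 0.1  , 0.105, 0.11 ,
       0.115, 0.12 , 0.125, 0.13 , 0.135, 0.14 , 0.145, 0.15 , 0.155]))
(0.138, 0.152) 808 z 0.14326340538073068 mean [ 0.4222 -0.2547  0.1431] ((422.3501892089844, -255.55438232421875), 11.257133483886719)
(0.083, 0.095) 452 z 0.08740633760053426 mean [ 0.4233 -0.2485  0.0875] ((423.9649658203125, -251.3550567626953), 19.365942001342773)
(0.095, 0.138) 363 z 0.11959433613733778 mean [ 0.423  -0.247   0.1189] ((422.0977478027344, -254.2584991455078), 10.989625930786133)
block 12697 ((426.4116516113281, -221.77919006347656), (140.11512756347656, 70.17414093017578), 81.9217529296875) 0.08145056409549056
[ 0.4225 -0.2553  0.2354] 26.475
plug [(0.57, array([0.4688, 0.0552, 0.0202]))]
dish [(0.9, array([0.4605, 0.0593, 0.0118]))]
drift [(0.94, array([ 0.4252, -0.3454, -0.0062])), (0.87, array([ 0.433 , -0.2514,  0.0057])), (0.54, array([0.4791, 0.0494, 0.0228]))]
thin_drift []
pipe top [0.1261 0.1284]
```

View pics/endc.png

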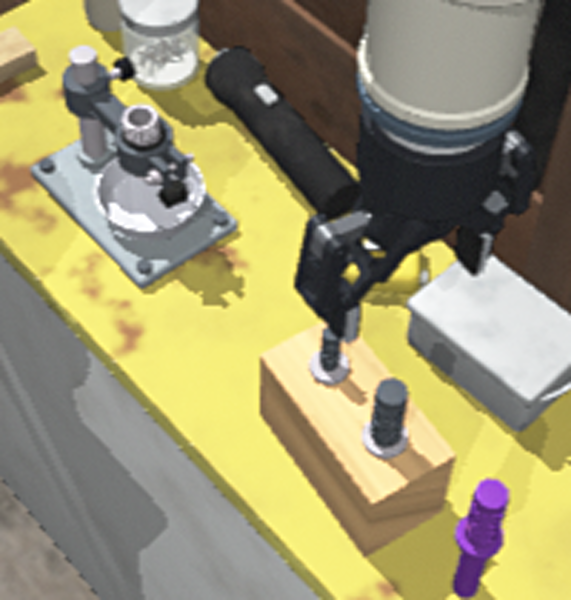

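The final picture shows the drift seated at (388,430), the thin drift untouched at (330,360) and the plug in the dish at (175,190). The pipe looks as before.

```bash
python3 -c "
from h import *; print(r.hand_in(), r.observe()['clock'])"
```

```text
the job is handed in; nothing more can be done
the job is handed in; nothing more can be done
```

The rubber plug is out of the pipe and lying in the dish. The thick drift is back in its hole, seated on its collar, and I handed the job in at about 26.5 s of the 72 s allowed.

- **Push:** I measured the pipe's lean at about 3.5° towards the robot and tilted the drift to match. The push on the plug read about 6 to 8 N at the checks between moves, against the 14 N at which the pipe slides. The force fell back to the drift's own weight when the plug dropped.
- **Pipe:** its mouth measured the same before the push and after I withdrew the drift, at about 127.5 mm high with the same centre to within about 0.2 mm, so I see no shift in the clamp. The last reading, from the overhead scene camera only, was coarser but agreed.
- **Drift:** its top is at 143.3 mm, the same as at the start.
- **Everything else:** the last picture shows the thin drift and the purple look-alike where they were, and the gripper is open and clear of everything. I did not measure the other objects.

**Checks that disagreed:**
- The wrist camera placed the drift 1 to 1.7 mm to one side of where the arm's own readings put it. I lined up the drift from positions measured in the same picture instead.
- The last search for the thin drift found nothing, but it is plainly visible in the picture.

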